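# Clamp a welded test plate square in a twin-screw sample clamp

## Task

Slide the welded test plate back until its far edge lies flat against the clamp's stop rail, then clamp it there: wind the two black hand nuts down alternately, no more than about a quarter turn at a time, so that the cross bar stays level all the way down. Nip both nuts up evenly to about 0.45 N m and no tighter, leave the bar level, and do not disturb the other things on the bench.

Things in the scene. Friction and masses are not known exactly. Their poses are not given: they have to be found in the camera images.
- bed: Grey cast bed of the sample clamp, 190 x 250 x 26 mm, fixed. Origin: bench level, midway between the two threaded studs (14 mm thick, tops 118 mm above the bench) at its y = +85 and -85 mm. +x points from the open side, facing the robot, to the stop rail, y along the bar. The test plate slides on a packing plate in it (x = -111 to +30, y = -60 to +60 mm), its top 33.5 mm above the bench.
- stop (a point): Middle of the face of the stop rail, bed x = +32 mm, 41 mm above the bench. The rail is a steel bar along the bed's y behind the cross bar, y = -65 to +65 mm, top 46 mm above the bench; its stop face looks to -x of the bed, towards the robot.
- plate: Loose welded steel test plate, 90 mm (its x) x 110 mm (its y) x 10 mm, about 0.8 kg, a low weld bead along x on top. Origin: centre of its underside. It starts 15 to 35 mm short of the stop rail, up to 0.08 rad askew. Home: far edge flat on the stop face (origin at bed x = -13 mm, axes along the bed's). Sliding friction 3 to 7 N; push with 20 N at most.
- plate_front (a point): Middle of the near edge of the test plate, the edge to push, at half its thickness; 45 mm from the plate's centre towards -x of the plate. Home, it stands 42 mm in front of the cross bar.
- bar: Flat steel cross bar, 32 x 215 x 20 mm, along the bed's y on the two studs, kept up against the nuts by springs, so each end follows its nut. Origin: on the left nut's axis, in the bar's top; level, its z axis is vertical. It starts level; 0.01 rad is level enough when tight. Cocked by more than 0.024 rad (4.1 mm between the nuts) it binds and scores the studs.
- bar_mid (a point): Middle of the cross bar's top. Under the bar hangs its pressure foot, a strip with two round rubber pads, 20 mm across, at y = +40 and -40 mm. Their faces stand 27.8 to 30 mm below the bar's top, both alike but different each time (shims), 3.4 to 5.6 mm clear of the test plate at the start. Tight, bar and foot press on the plate with 160 N (115 to 205 N will do); over 280 N dents it.
- grip_left (a point): Where to grip the nut at bed y = +85 mm: on its axis, 24 mm above the bar's top. Round black knurled knob, 44 mm across, from 8 to 34 mm above the bar's top; grip it at any angle. Clockwise from above lowers it and its end of the bar, 14 mm a turn, so the hand must follow it down. Drag 0.27 N m, against whichever way it last moved; it stays where left, also under load.
- grip_right (a point): The same for the other, equal nut, at bed y = -85 mm. Both: when the foot bears, the nut gets stiffer by 2.2 mN m for each newton that its stud carries; tight, that is 0.18 N m over the running drag (0.45 N m in all, 80 N on each stud). From bearing to tight is a sixth of a turn or less. Tightening one nut also adds some load to the other.
- mount: Bystander: black resin specimen mount, a cylinder 40 mm across and 22 mm high; origin under its centre.
- reagent: Bystander: amber glass reagent bottle with white cap, 60 mm across, 130 mm high; origin under its centre.
- spanner: Bystander: steel spanner 160 mm long, lying flat; origin under its middle.
Not all that is in view belongs to the job. Of the things like the plate, leave any that is orange; of the rest the larger one is meant.

How it is judged:
By the outcome, as a careful person would: the job done as asked, in the order asked, and still so for the second after the job is handed in, with the robot touching nothing.
It also fails if it takes over 72 s, if anything falls off the work surface, if the arm or the gripper's body presses on something with over 40 N, if the wrist force passes 120 N, or if a joint passes its speed limit or range.

## Robot

A 6-joint arm with a two-finger parallel gripper is mounted at the origin on the work surface. World frame = base frame: x ahead of the robot, y to its left, z up, the work surface at z = 0. Lengths are in m, angles in rad, forces in N, time in s.
With the tool pointing down it reaches from about 0.35 to 0.875 m from the base axis. Payload 15.5 kg.
Tool frame: the origin (TCP) lies at the very end of the fingers, on their centre line; the grasp point (between the pads) lies tcp_to_grasp behind it (tcp_to_grasp is the distance from the TCP to the grasp point, in m); z points along the fingers, y is the line along which they close (so a half turn about z gives the same grasp; the last joint's range is limited). The gripper opens to 85 mm and grips with 20 to 120 N. Pads are 22 mm wide; open, the fingers measure 114 mm over their backs; the gripper's body (76 mm by 85 mm) begins 54 mm behind the grasp point. The pads swing forward as they close: fully open they stand 13 mm farther back than shut.
Start: joints at [1.026, 0.494, 1.345, -0, 1.302, -0.096], TCP at [0.271, 0.563, 0.231] pointing down, gripper open.
Joint ranges: [-2.91, 2.91], [-0.82, 2.16], [0.22, 2.67], [-1.22, 4.37], [0.12, 2.79], [-3.08, 3.08]. Speed limits (rad/s): [1.89, 1.89, 2.57, 3.01, 3.01, 3.01].

## Interface

Orientations are given as a 3x3 rotation matrix whose columns are the frame's x, y, z axes.
In Python, from station import * gives the robot as it stands.
- The arm moves only by the tool move_arm, never from a script. Its argument "increments" is a list of rows, each a list of 7 numbers: the finger opening in cm, from 0 to 8.54, then the shift along the tool's x, y, z in cm, then the turn, a rotation vector about the tool's x, y, z in rad. In form: [[claw, dx, dy, dz, rx, ry, rz], ...]. A call has 1 to 12 rows; each row shifts and turns the commanded pose from where the row before left it, along the tool's axes as they then stand; what a row does not reach is not made up. A row lasts 1/8 s, in which the tool goes at most 62.5 mm and 10.7 degrees, less where a joint would pass 70% of its speed; a pose out of reach is approached as far as the arm can. A call is refused whole if a number of a shift passes 6.25 or a number of a turn 0.188, either way. A call with a gripper value outside its range is refused whole. The fingers move at their own pace and stop on an object; "newtons" is the grip in N (left out, the last holds). Time passes only in rows, so rows that do not move let the fingers close. It gives the time, the measured TCP pose, the force, the opening and the grip force at its end, in the units of the state.
- observe(): the state, without advancing time (a new reading comes with each control period).
- capture(name): name is "side" or "top" or "wrist"; returns a dict with "frame" (480x640x3 uint8, blue, green, red), "z_map" (480x640 float32, m along the optical axis (not along the pixel's ray), 0 where there is no reading), "fx", "fy", "cx", "cy" (pixels), "k1" (the pictures are not rectified: a ray, as slopes to the right and down, at radius r is drawn at 1 + k1 r^2 times it, then the intrinsics apply), "cam_to_world" (4x4, takes a point from camera to world coordinates). Camera axes: x right, y up, looking along -z (the intrinsics and any distortion apply to the point x, -y, -z); pixel columns grow to the right and rows downward; lengths in m; the calibration is good to about 2 mm. A picture is of the moment at which its call begins.
- hand_in(): hands the job in; it is judged then, once.
The state is a dict: "time": time; "joints": joint angles; "joint_vel": joint speeds; "joint_torque": joint torques, N m; "position": TCP position; "ee_rot": TCP orientation; "wrist_force": force on the tool from outside, world axes, zero at the start; "ft_torque": the same for the moment, N m; "finger_gap": finger opening in m; "grasp_force": force on a finger pad.
Only numpy, scipy, OpenCV 4.12 (cv2) and the standard library are available. Lean on these libraries where they do the work, as an engineer would, in place of code of your own. Each camera call takes 0.05 s, during which the arm holds its last target. There are 200 camera calls.

## Working session

There is one attempt and no reset: what is moved stays moved. The work goes in short steps, Python scripts to look and compute and a tool call to move; the robot and the scene stay as the last step left them, time stands still between calls to the robot, and variables do not carry over. Pictures are saved under pics/ and viewed, at most 10 in all, crops included, and the job is handed in when it is done.

Besides the shell and the picture viewer there is one more tool, called after "Emit:" in YAML: its name, and indented under it one key for each argument. move_arm: Moves the arm, as the interface text tells. Its arguments: {"type":"object","properties":{"increments":{"type":"array"},"newtons":{"type":"number"}},"required":["increments"]}

```bash
mkdir -p pics; ls; python3 - <<'E'
from station import *
import cv2,numpy as np
s=observe();print(s)
for n in("top","side"):
    c=capture(n);np.savez(f"pics/{n}1.npz",**c);cv2.imwrite(f"pics/{n}1.png",c["frame"]);print(n,c["fx"],c["k1"],c["cam_to_world"])
E
```

```text
pics
{'time': 0.0, 'joints': array([ 1.02646485e+00,  4.94200737e-01,  1.34613815e+00, -7.50445798e-06,
        1.30254228e+00, -9.55172693e-02]), 'joint_vel': array([-0.00085878,  0.00034954, -0.00029646, -0.00168769,  0.00134769,
        0.00190967]), 'joint_torque': array([-8.71106095e-04, -8.82150006e+01, -3.83860838e+01, -3.87479749e-04,
        9.91715788e-03, -4.70118971e-05]), 'position': array([0.27099805, 0.56277175, 0.23068698]), 'ee_rot': array([[-9.00963074e-01,  4.33895267e-01, -6.61059618e-04],
       [ 4.33895755e-01,  9.00962402e-01, -1.10603312e-03],
       [ 1.15687328e-04, -1.28332596e-03, -9.99999170e-01]]), 'wrist_force': array([-0.18393023, -0.0320214 ,  0.00521231]), 'ft_torque': array([-0.03953788,  0.02277955,  0.03865609]), 'grasp_force': 0.0, 'finger_gap': 0.08507001783298877}
top 457.0969612255829 0.021456769976566484 [[-0.00656011  0.99160059 -0.12917134  0.4081114 ]
 [-0.9999478  -0.00549311  0.00861491  0.01286778]
 [ 0.00783299  0.12922111  0.99158487  1.24513371]
 [ 0.          0.          0.          1.        ]]
side 434.70480460802736 0.014530147831427526 [[ 0.99762259  0.04200592 -0.05463209  0.50380264]
 [-0.06740096  0.75995382 -0.64647298 -0.61812183]
 [ 0.01436217  0.6486183   0.76097833  0.83170432]
 [ 0.          0.          0.          1.        ]]
```

View pics/top1.png

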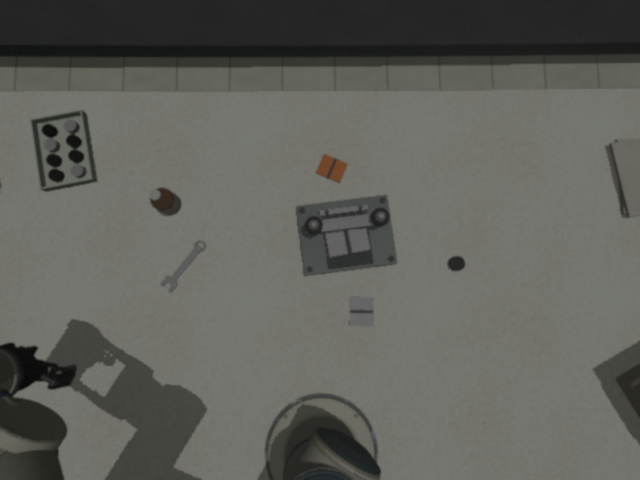

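View pics/side1.png

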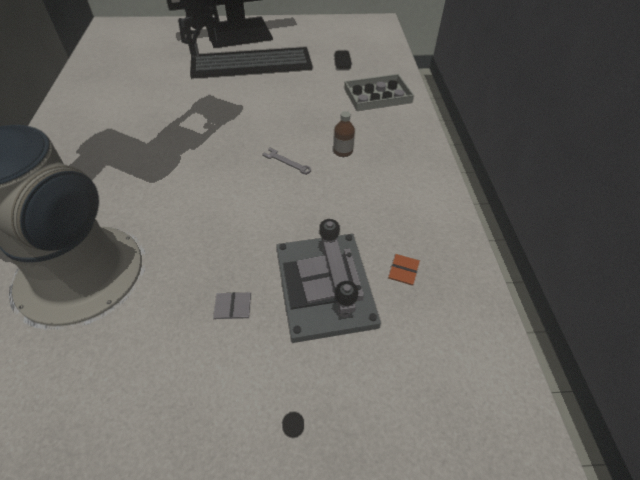

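Candidates for the plate, top view: grey plate in the clamp (348,242); smaller grey one (361,312); orange one (332,168). The larger grey one, in the clamp, fits the description. I'll check it in a close crop and measure the rough poses.

```bash
cat > h.py <<'E'
import numpy as np,cv2
def px2w(c,u,v,z=None):
    K=np.array([[c["fx"],0,c["cx"]],[0,c["fy"],c["cy"]],[0,0,1]],float)
    x,y=cv2.undistortPoints(np.array([[[u,v]]],float),K,np.array([float(c["k1"]),0,0,0]))[0,0]
    M=c["cam_to_world"]; d=M[:3,:3]@np.array([x,-y,-1]); o=M[:3,3]
    t=c["z_map"][int(round(v)),int(round(u))] if z is None else (z-o[2])/d[2]
    return o+t*d
def w2px(c,p):
    M=c["cam_to_world"]; q=M[:3,:3].T@(np.array(p)-M[:3,3]); x,y=q[0]/-q[2],-q[1]/-q[2]
    f=1+c["k1"]*(x*x+y*y); return c["fx"]*x*f+c["cx"],c["fy"]*y*f+c["cy"]
def crop(f,u0,v0,u1,v1,k,name,gain=1.6):
    im=cv2.resize(f[v0:v1,u0:u1],None,fx=k,fy=k,interpolation=cv2.INTER_CUBIC)
    cv2.imwrite(name,cv2.convertScaleAbs(im,alpha=gain))
E
python3 - <<'E'
from h import *
import station
print({k:v for k,v in vars(station).items() if isinstance(v,(int,float))})
c=dict(np.load("pics/top1.npz"))
crop(c["frame"],280,180,420,285,5,"pics/topc.png",2)
for u,v in[(313,225),(379,216),(348,242),(361,305),(332,160),(303,207),(386,197),(396,263),(304,274),(456,263),(165,202),(185,265)]:
    print(u,v,px2w(c,u,v).round(3))
E
```

```text
{'tcp_to_grasp': 0.0187}
313 225 [0.574 0.016 0.121]
379 216 [ 0.598 -0.15   0.112]
348 242 [ 0.54  -0.076  0.044]
361 305 [ 0.374 -0.111  0.008]
332 160 [ 0.774 -0.038  0.007]
303 207 [0.637 0.043 0.028]
386 197 [ 0.662 -0.181  0.035]
396 263 [ 0.485 -0.205  0.024]
304 274 [ 0.458  0.042 -0.004]
456 263 [ 0.484 -0.366  0.02 ]
165 202 [0.639 0.393 0.094]
185 265 [0.484 0.362 0.005]
```

View pics/topc.png

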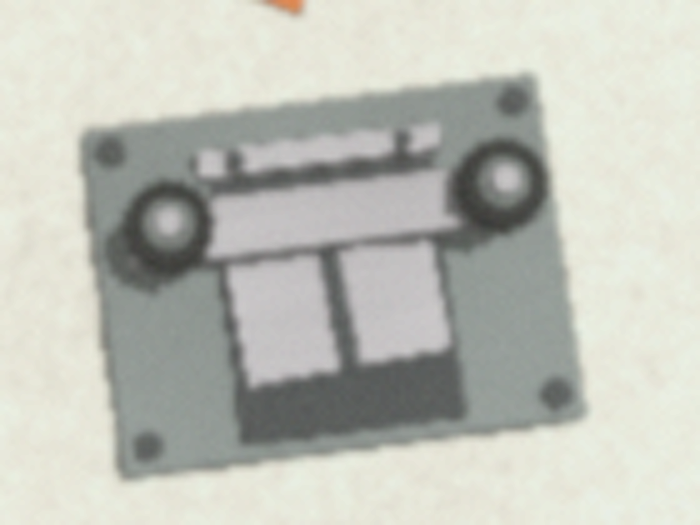

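The crop confirms it: the grey plate with its bead lies in the clamp, near edge from about (248,385) to (450,352) crop. The studs are at (170,222) and (503,180) crop. Next: bed pose and the move for a wrist view.

```bash
python3 - <<'E'
from h import *
c=dict(np.load("pics/top1.npz"))
P=lambda u,v,z:px2w(c,280+(u+.5)/5-.5,180+(v+.5)/5-.5,z)
L=P(170,222,.118);R=P(503,180,.118);m=(L+R)/2;d=(L-R)[:2]
print(L,R,m,np.linalg.norm(d),"yaw",np.arctan2(-d[0],d[1]))
for q in [(85,130),(535,75),(585,412),(122,477)]: print(P(*q,.026))
C=np.mean([P(*q,.026) for q in [(85,130),(535,75),(585,412),(122,477)]],0);print("corner mean",C)
a=P(248,385,.0435);b=P(450,352,.0435);print(a,b,np.linalg.norm(a-b),np.arctan2(-(a-b)[0],(a-b)[1]))
from station import *
s=observe();R=s["ee_rot"]
w=capture("wrist");T=np.eye(4);T[:3,:3]=R;T[:3,3]=s["position"];print(np.linalg.inv(T)@w["cam_to_world"],w["fx"])
E
```

```text
[0.57710933 0.01449644 0.118     ] [ 0.59743919 -0.15215273  0.118     ] [ 0.58727426 -0.06882814  0.118     ] 0.16788463067500292 yaw 0.12139213378004168
[0.64154913 0.06042053 0.026     ]
[ 0.67069079 -0.18441505  0.026     ]
[ 0.48714939 -0.20637322  0.026     ]
[0.45406281 0.04084766 0.026     ]
corner mean [ 0.56336303 -0.07238002  0.026     ]
[ 0.50125969 -0.02602239  0.0435    ] [ 0.51808989 -0.13285163  0.0435    ] 0.10814685891167795 0.15625873787557068
[[-6.99965708e-05  9.51943343e-01  3.06274170e-01  7.85282756e-02]
 [ 9.99999986e-01  1.13862820e-04 -1.25359524e-04  1.06886038e-04]
 [-1.54208405e-04  3.06274157e-01 -9.51943337e-01 -1.42617183e-01]
 [ 0.00000000e+00  0.00000000e+00  0.00000000e+00  1.00000000e+00]] 391.31861045729545
```

Emit:
move_arm:
  increments:
    - [4,0,0,0,0,0,-0.143]
    - [4,0,0,0,0,0,-0.143]
    - [4,0,0,0,0,0,-0.143]
    - [4,0,0,0,0,0,-0.142]
    - [4,-1.1,-6.0,0,0,0,0]
    - [4,-1.1,-6.0,0,0,0,0]
    - [4,-1.1,-6.0,0,0,0,0]
    - [4,-1.1,-6.0,0,0,0,0]
    - [4,-1.1,-6.0,0,0,0,0]
    - [4,-1.1,-6.0,0,0,0,0]
    - [4,-1.1,-6.0,0,0,0,0]
    - [4,-1.1,-6.0,0,0,0,0]

```text
time: 1.65
position: [0.4173, 0.0955, 0.2314]
ee_rot: [[-0.993, -0.122, 0.0], [-0.122, 0.993, 0.0], [-0.0, 0.0, -1.0]]
wrist_force: [1.1, 0.7, -0.1]
finger_gap: 0.0399
grasp_force: 0.0
```

Emit:
move_arm:
  increments:
    - [4,-1.1,-6.0,0,0,0,0]
    - [4,-1.1,-6.0,0,0,0,0]
    - [4,-1.2,-6.0,0,0,0,0]
    - [4,0,0,0,0,0,0]
    - [4,0,0,0,0,0,0]

```text
time: 2.28
position: [0.4723, -0.077, 0.231]
ee_rot: [[-0.993, -0.121, -0.001], [-0.121, 0.993, 0.0], [0.001, 0.001, -1.0]]
wrist_force: [-0.8, -0.6, 0.5]
finger_gap: 0.0398
grasp_force: 0.0
```

```bash
python3 - <<'E'
from h import *
from station import *
s=observe();print(s["time"],s["position"],s["ee_rot"].round(3),s["joints"],s["wrist_force"],s["finger_gap"])
c=capture("wrist");np.savez("pics/w1.npz",**c);cv2.imwrite("pics/w1.png",cv2.convertScaleAbs(c["frame"],alpha=1.6))
E
```

```text
2.275 [ 0.47229661 -0.07703605  0.23100864] [[-0.993 -0.121 -0.001]
 [-0.121  0.993  0.   ]
 [ 0.001  0.001 -1.   ]] [-2.86666923e-01  2.89456066e-01  1.69432307e+00  1.71574307e-04
  1.15872031e+00 -1.97881179e+00] [-0.76253448 -0.55229972  0.54628838] 0.03981912757401398
```

View pics/w1.png

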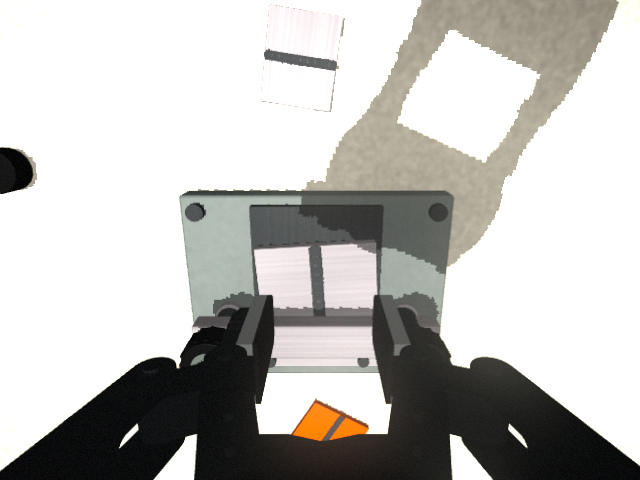

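Wrist view: plate in the clamp, near edge from (255,248) to (376,241). Packing plate near edge runs (250,206) to (382,206), the bar is at v 318–365, and the nuts are hidden behind the fingers.

```bash
python3 - <<'E'
from h import *
c=dict(np.load("pics/w1.npz"))
yaw=.1214;O=np.array([.5873,-.0688])
def bed(p): d=p[:2]-O; return np.array([d@[np.cos(yaw),np.sin(yaw)],d@[-np.sin(yaw),np.cos(yaw)]])
def ang(a,b): d=b-a; return np.arctan2(-d[0],d[1])
a,b=px2w(c,250,206,.0335),px2w(c,382,206,.0335);print("pack",bed(a),bed(b),ang(a,b))
a,b=px2w(c,255,248,.0435),px2w(c,376,241,.0435);print("plate",bed(a),bed(b),ang(a,b))
a,b=px2w(c,180,195,.026),px2w(c,452,195,.026);print("bedfront",bed(a),bed(b),ang(a,b))
for u,v in[(280,280),(320,220),(320,345),(320,330)]: print(u,v,px2w(c,u,v))
E
```

```text
pack [-0.11338373 -0.05875051] [-0.11336068  0.05867972] 0.12120371678088884
plate [-0.07731114 -0.05458597] [-0.0838684   0.05327335] 0.1821198086461057
bedfront [-0.12170219 -0.12240196] [-0.12166156  0.12227411] 0.12123395980276165
280 280 [ 0.54529625 -0.10741905  0.04393831]
320 220 [ 0.48733653 -0.07749484  0.03276059]
320 345 [ 0.58688406 -0.06529152  0.07781459]
320 330 [ 0.57295407 -0.06696683  0.07655657]
```

Emit:
move_arm:
  increments:
    - [4,0,-0.55,4.5,0,0,0]
    - [4,0,0,5,0,0,0]
    - [4,0,0,5,0,0,0]
    - [4,0,0,3.5,0,0,0]
    - [4,0,0,1,0,0,0]
    - [4,0,0,0,0,0,0]
    - [4,0,0,0,0,0,0]

```text
time: 3.2
position: [0.4742, -0.0825, 0.0426]
ee_rot: [[-0.992, -0.122, 0.002], [-0.122, 0.992, -0.001], [-0.002, -0.001, -1.0]]
wrist_force: [0.8, -1.4, -0.6]
finger_gap: 0.0398
grasp_force: 0.0
```

Emit:
move_arm:
  increments:
    - [4,0,0,0.6,0,0,0]
    - [4,-0.6,0,0,0,0,0]
    - [4,-0.6,0,0,0,0,0]
    - [4,-0.6,0,0,0,0,0]
    - [4,-0.4,0,0,0,0,0]
    - [4,0,0,0,0,0,0]

```text
time: 3.95
position: [0.4954, -0.0798, 0.0352]
ee_rot: [[-0.993, -0.122, -0.0], [-0.122, 0.993, -0.0], [0.0, -0.0, -1.0]]
wrist_force: [0.3, 0.1, -0.4]
finger_gap: 0.0402
grasp_force: 0.0
```

Emit:
move_arm:
  increments:
    - [4,-0.4,0,0,0,0,0]
    - [4,-0.4,0,0,0,0,0]
    - [4,-0.3,0,0,0,0,0]
    - [4,0,0,0,0,0,0]

```text
time: 4.45
position: [0.5053, -0.0782, 0.0351]
ee_rot: [[-0.993, -0.122, -0.002], [-0.122, 0.993, 0.001], [0.002, 0.001, -1.0]]
wrist_force: [-4.8, 1.6, 1.4]
finger_gap: 0.0401
grasp_force: 2.1
```

Emit:
move_arm:
  increments:
    - [4,-0.3,0,0,0,0,0]
    - [4,-0.3,0,0,0,0,0]
    - [4,-0.2,0,0,0,0,0]
    - [4,0,0,0,0,0,0]

```text
time: 4.95
position: [0.5135, -0.0774, 0.0351]
ee_rot: [[-0.993, -0.122, -0.001], [-0.122, 0.993, 0.0], [0.001, 0.0, -1.0]]
wrist_force: [-3.9, -0.1, 0.2]
finger_gap: 0.0399
grasp_force: 2.2
```

Emit:
move_arm:
  increments:
    - [4,-0.1,0,0,0,0,0]
    - [4,-0.1,0,0,0,0,0]
    - [4,0,0,0,0,0,0]

```text
time: 5.32
position: [0.516, -0.0773, 0.0352]
ee_rot: [[-0.993, -0.122, -0.0], [-0.122, 0.993, 0.0], [0.0, 0.0, -1.0]]
wrist_force: [-3.9, 0.3, -1.6]
finger_gap: 0.0397
grasp_force: 1.8
```

Emit:
move_arm:
  increments:
    - [4,-0.1,0,0,0,0,0]
    - [4,0,0,0,0,0,0]

```text
time: 5.58
position: [0.517, -0.0771, 0.0352]
ee_rot: [[-0.993, -0.122, -0.0], [-0.122, 0.993, 0.0], [0.0, 0.0, -1.0]]
wrist_force: [-4.5, 0.8, -2.6]
finger_gap: 0.04
grasp_force: 2.0
```

Emit:
move_arm:
  increments:
    - [4,-0.06,0,0,0,0,0]
    - [4,0,0,0,0,0,0]

```text
time: 5.82
position: [0.5171, -0.0771, 0.0352]
ee_rot: [[-0.993, -0.122, -0.001], [-0.122, 0.993, 0.0], [0.001, 0.0, -1.0]]
wrist_force: [-5.4, -1.3, -0.6]
finger_gap: 0.0399
grasp_force: 3.5
```

Emit:
move_arm:
  increments:
    - [4,-0.05,0,0,0,0,0]
    - [4,0,0,0,0,0,0]

```text
time: 6.08
position: [0.5171, -0.077, 0.0351]
ee_rot: [[-0.993, -0.122, -0.002], [-0.122, 0.993, 0.0], [0.002, 0.0, -1.0]]
wrist_force: [-9.7, -2.1, 0.0]
finger_gap: 0.0404
grasp_force: 4.9
```

Emit:
move_arm:
  increments:
    - [4,-0.05,0,0,0,0,0]
    - [4,0,0,0,0,0,0]

```text
time: 6.32
position: [0.5172, -0.077, 0.0352]
ee_rot: [[-0.993, -0.122, -0.003], [-0.122, 0.993, 0.0], [0.003, 0.001, -1.0]]
wrist_force: [-12.4, -3.9, 2.7]
finger_gap: 0.0401
grasp_force: 6.2
```

Emit:
move_arm:
  increments:
    - [4,0.3,0,0,0,0,0]
    - [4,1.5,0,0,0,0,0]
    - [5,3,0,-1,0,0,0]
    - [6,3,0,-5,0,0,0]
    - [7,1.5,0,-5,0,0,0]
    - [7,0,0,-5,0,0,0]
    - [7,0,0,-3,0,0,0]
    - [7,0,0,0,0,0,0]
    - [7,0,0,0,0,0,0]

```text
time: 7.45
position: [0.4257, -0.0882, 0.2246]
ee_rot: [[-0.993, -0.122, -0.0], [-0.122, 0.993, 0.0], [0.0, 0.0, -1.0]]
wrist_force: [-0.2, -0.2, -0.1]
finger_gap: 0.07
grasp_force: 0.0
```

```bash
python3 - <<'E'
from h import *
from station import *
s=observe();print(s["time"],s["position"],s["joints"][5],s["ft_torque"])
c=capture("wrist");np.savez("pics/w2.npz",**c)
print([w2px(c,(.586+dx,-.069+dy,.11)) for dx,dy in((-.0103,.0844),(.0103,-.0844))])
crop(c["frame"],160,240,480,480,2.5,"pics/w2.png",1.0)
E
```

```text
7.45 [ 0.42573351 -0.08823833  0.22464419] -2.034836827083978 [0.01575739 0.02641232 0.05808543]
[(np.float64(427.2246993538687), np.float64(422.1969412028095)), (np.float64(216.88918036974826), np.float64(422.10414940554716))]
```

View pics/w2.png

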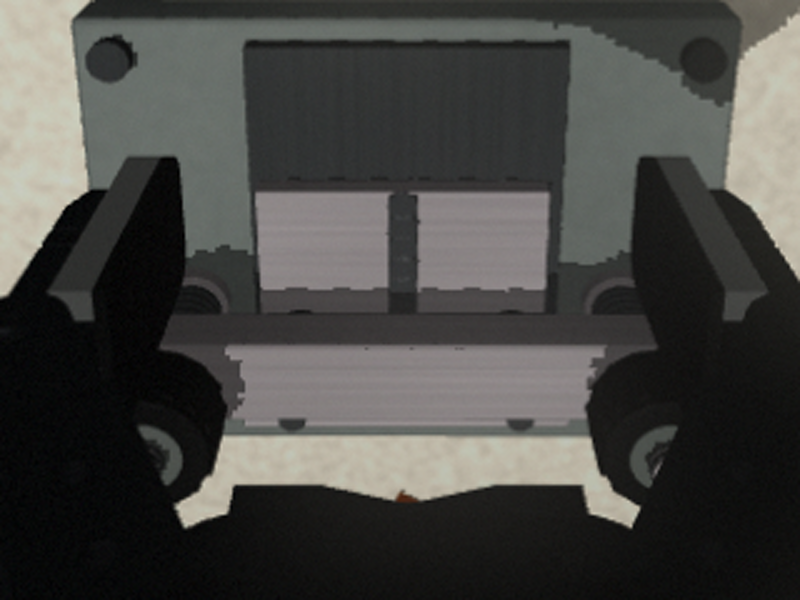

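The plate's near edge is now parallel to the bed, level at v≈190 crop from u=255 to 548. The bar top spans v 345–425, and the nut outlines sit symmetrically at u≈150 and 655.

```bash
python3 - <<'E'
from h import *
c=dict(np.load("pics/w2.npz"))
yaw=.1212;O=np.array([.586,-.069])
P=lambda u,v,z=None:px2w(c,160+(u+.5)/2.5-.5,240+(v+.5)/2.5-.5,z)
def bed(p): d=p[:2]-O; return np.array([d@[np.cos(yaw),np.sin(yaw)],d@[-np.sin(yaw),np.cos(yaw)]])
for n,u,v,z in[("packL",245,42,.0335),("packR",569,42,.0335),("plateL",256,190,.0435),("plateR",548,190,.0435),("barfrontL",250,345,.077),("barfrontR",560,345,.077),("barbackL",270,427,.077),("barbackR",530,427,.077),("nutLedge",226,400,.1),("nutRedge",587,400,.1),("inL",183,460,.112),("inR",630,460,.112)]: print(n,bed(P(u,v,z)))
for u in(250,320,400,480,550):
  print(u,[P(u,v)[2].round(4) for v in(365,385,405)])
print(P(175,450),P(645,450))
t=dict(np.load("pics/top1.npz"))
E
```

```text
packL [-0.11397403 -0.05873114]
packR [-0.11407357  0.05918271]
plateL [-0.05914067 -0.05576623]
plateR [-0.05922555  0.05259294]
barfrontL [-0.01688323 -0.05479927]
barfrontR [-0.01696819  0.05403174]
barbackL [ 0.0181093  -0.04918853]
barbackR [0.01804832 0.04481018]
nutLedge [-0.01317277 -0.0593127 ]
nutRedge [-0.013268    0.05965692]
inL [-0.00020562 -0.07165782]
inR [-0.00031951  0.07204517]
250 [np.float64(0.0776), np.float64(0.0765), np.float64(0.0769)]
320 [np.float64(0.0759), np.float64(0.0772), np.float64(0.0771)]
400 [np.float64(0.0777), np.float64(0.0769), np.float64(0.0762)]
480 [np.float64(0.0769), np.float64(0.0774), np.float64(0.077)]
550 [np.float64(0.0774), np.float64(0.0776), np.float64(0.0765)]
[ 0.59124505 -0.14299446  0.11155477] [0.57242147 0.0064644  0.11207827]
```

Emit:
move_arm:
  increments:
    - [8.5,-5.2,2.8,0,0,0,0]
    - [8.5,-5.2,2.8,0,0,0,0]
    - [8.5,-5.2,2.8,0,0,0,0]
    - [8.5,-0.6,0,3,0,0,0]
    - [8.5,0,0,4,0,0,0]
    - [8.5,0,0,3,0,0,0]
    - [8.5,0,0,0,0,0,0]
    - [8.5,0,0,0,0,0,0]

```text
time: 8.5
position: [0.5771, 0.0147, 0.1257]
ee_rot: [[-0.993, -0.122, 0.0], [-0.122, 0.993, -0.0], [-0.0, -0.0, -1.0]]
wrist_force: [1.1, 0.1, 0.4]
finger_gap: 0.0848
grasp_force: 0.0
```

Emit:
move_arm:
  increments:
    - [8.5,0.1,0,2.3,0,0,0]
    - [6,0,0,2.0,0,0,0]
    - [4.6,0,0,0,0,0,0]
    - [4.2,0,0,0,0,0,0]
    - [4.0,0,0,0,0,0,0]
    - [4.0,0,0,0,0,0,0]
  newtons: 50

```text
time: 9.25
position: [0.5762, 0.015, 0.0836]
ee_rot: [[-0.993, -0.122, 0.001], [-0.122, 0.993, 0.0], [-0.001, 0.0, -1.0]]
wrist_force: [-2.0, 4.7, 0.4]
finger_gap: 0.0427
grasp_force: 50.9
```

```bash
cat > o.py <<'E'
from station import *
import numpy as np
L=[observe()]
for _ in range(3): capture("top"); L.append(observe())
f=lambda k:np.mean([s[k] for s in L],0)
s=L[-1];print(round(s["time"],2),"pos",s["position"].round(4),"F",f("wrist_force").round(2),"T",f("ft_torque").round(3),"Tz",[round(float(q["ft_torque"][2]),3) for q in L],"j6",round(float(s["joints"][5]),3),"gap",round(float(s["finger_gap"]),4),"g",s["grasp_force"])
E
python3 o.py
```

```text
9.4 pos [0.5762 0.015  0.0837] F [-2.    4.89  0.45] T [0.727 0.331 0.04 ] Tz [0.035, 0.066, -0.001, 0.057] j6 -1.771 gap 0.0423 g 50.86421012878418
```

Emit:
move_arm:
  increments:
    - [4,0,0.08,0.04,0,0,0.187]
    - [4,0,0,0.042,0,0,0.187]
    - [4,0,0,0.042,0,0,0.187]
    - [4,0,0,0.042,0,0,0.187]
    - [4,0,0,0,0,0,0]

```text
time: 10.02
position: [0.576, 0.0146, 0.082]
ee_rot: [[-0.809, 0.588, 0.001], [0.588, 0.809, -0.001], [-0.001, -0.001, -1.0]]
wrist_force: [-2.9, -6.7, 0.8]
finger_gap: 0.0422
grasp_force: 51.4
```

```bash
python3 o.py
```

```text
10.18 pos [0.576  0.0147 0.082 ] F [-3.09 -7.39  0.5 ] T [-1.382  0.676 -0.28 ] Tz [-0.279, -0.261, -0.353, -0.225] j6 -1.022 gap 0.0425 g 51.443100571632385
```

Emit:
move_arm:
  increments:
    - [4,0,-0.05,0,0,0,0]
    - [4,0,0,0.01,0,0,0.04]

```text
time: 10.42
position: [0.576, 0.0146, 0.0819]
ee_rot: [[-0.786, 0.618, 0.001], [0.618, 0.786, -0.001], [-0.002, 0.0, -1.0]]
wrist_force: [-3.1, -5.6, 3.0]
finger_gap: 0.0425
grasp_force: 51.7
```

```bash
python3 o.py
```

```text
10.57 pos [0.576  0.0145 0.0819] F [-2.66 -4.88  3.25] T [-0.901  0.533  0.132] Tz [0.283, 0.177, 0.048, 0.021] j6 -0.982 gap 0.0427 g 51.66685938835144
```

Emit:
move_arm:
  increments:
    - [6,0,0,0,0,0,0]
    - [8.5,0,0,0,0,0,0]
    - [8.5,0,0,-3,0,0,0]
    - [8.5,0,0,-2,0,0,0]
    - [8.5,-4,-4,0,0,0,0]
    - [8.5,-4,-4,0,0,0,0]
    - [8.5,-4,-3.9,0,0,0,0]
    - [8.5,0,0,0,0,0,0]
    - [8.5,0,0,0,0,0,0]

```text
time: 11.7
position: [0.5962, -0.1524, 0.1306]
ee_rot: [[-0.786, 0.618, -0.0], [0.618, 0.786, 0.0], [0.0, 0.0, -1.0]]
wrist_force: [0.3, 0.2, 0.6]
finger_gap: 0.085
grasp_force: 0.0
```

Emit:
move_arm:
  increments:
    - [8.5,-0.1,0,2.75,0,0,0]
    - [6,0,0,2.0,0,0,0]
    - [4.6,0,0,0,0,0,0]
    - [4.0,0,0,0,0,0,0]
    - [4.0,0,0,0,0,0,0]
    - [4.0,0,0,0,0,0,0]
  newtons: 50

```text
time: 12.45
position: [0.5958, -0.1531, 0.0837]
ee_rot: [[-0.787, 0.617, -0.003], [0.617, 0.787, -0.0], [0.002, -0.002, -1.0]]
wrist_force: [-10.2, -7.6, -0.9]
finger_gap: 0.0427
grasp_force: 51.0
```

```bash
python3 o.py
```

```text
12.6 pos [ 0.5958 -0.1531  0.0837] F [-10.01  -6.78  -0.72] T [-1.067  1.609 -0.122] Tz [-0.056, -0.157, -0.136, -0.14] j6 -1.253 gap 0.0431 g 50.97935914993286
```

Emit:
move_arm:
  increments:
    - [4,0,-0.08,0,0,0,0]
    - [4,0,0,0.042,0,0,0.187]
    - [4,0,0,0.042,0,0,0.187]
    - [4,0,0,0.042,0,0,0.187]
    - [4,0,0,0.042,0,0,0.187]
    - [4,0,0,0.042,0,0,0.187]
    - [4,0,0,0.042,0,0,0.187]
    - [4,0,0,0.042,0,0,0.187]
    - [4,0,0,0.02,0,0,0.1]
    - [4,0,0,0.01,0,0,0.05]
    - [4,0,0,0.01,0,0,0.04]

```text
time: 13.98
position: [0.5962, -0.1534, 0.0805]
ee_rot: [[0.56, 0.828, -0.001], [0.828, -0.56, -0.0], [-0.001, -0.0, -1.0]]
wrist_force: [-3.4, -2.3, -4.8]
finger_gap: 0.0423
grasp_force: 51.2
```

```bash
python3 o.py
```

```text
14.12 pos [ 0.5963 -0.1534  0.0804] F [-4.82 -1.3  -1.91] T [-0.359  0.644  0.166] Tz [0.216, 0.202, 0.13, 0.117] j6 0.244 gap 0.0426 g 51.65246307849884
```

Emit:
move_arm:
  increments:
    - [6,0,0,0,0,0,0]
    - [8.5,0,0,0,0,0,0]
    - [8.5,0,0,-3,0,0,0]
    - [8.5,0,0,-2,0,0,0]
    - [8.5,4.25,-3.7,0,0,0,0]
    - [8.5,4.25,-3.7,0,0,0,0]
    - [8.5,4.25,-3.7,0,0,0,0]
    - [8.5,0,0,0,0,0,0]
    - [8.5,0,0,0,0,0,0]

```text
time: 15.25
position: [0.5765, 0.0139, 0.13]
ee_rot: [[0.559, 0.829, 0.001], [0.829, -0.559, -0.0], [0.0, 0.001, -1.0]]
wrist_force: [0.0, 0.0, 0.2]
finger_gap: 0.0849
grasp_force: 0.0
```

Emit:
move_arm:
  increments:
    - [8.5,0,-0.08,2.8,0,0,0]
    - [6,0,0,2.0,0,0,0]
    - [4.6,0,0,0,0,0,0]
    - [4.0,0,0,0,0,0,0]
    - [4.0,0,0,0,0,0,0]
    - [4.0,0,0,0,0,0,0]
  newtons: 50

```text
time: 16.0
position: [0.5746, 0.0138, 0.0822]
ee_rot: [[0.56, 0.828, -0.001], [0.828, -0.56, -0.0], [-0.001, -0.001, -1.0]]
wrist_force: [-4.6, -0.1, -4.2]
finger_gap: 0.0424
grasp_force: 51.4
```

```bash
python3 o.py
```

```text
16.15 pos [0.5746 0.0138 0.0822] F [-4.94 -0.06 -4.68] T [-0.042  0.759 -0.053] Tz [-0.055, -0.041, -0.079, -0.037] j6 0.515 gap 0.0427 g 51.408578753471375
```

Emit:
move_arm:
  increments:
    - [4,0,0,0.042,0,0,0.187]
    - [4,0,0,0.042,0,0,0.187]
    - [4,0,0,0.042,0,0,0.187]
    - [4,0,0,0.042,0,0,0.187]
    - [4,0,0,0.042,0,0,0.187]
    - [4,0,0,0.027,0,0,0.12]
    - [4,0,0,0.016,0,0,0.07]
    - [4,0,0,0.01,0,0,0.05]
    - [4,0,0,0.01,0,0,0.05]

```text
time: 17.27
position: [0.574, 0.0151, 0.0795]
ee_rot: [[0.969, -0.248, -0.003], [-0.248, -0.969, 0.002], [-0.003, -0.001, -1.0]]
wrist_force: [-8.2, 12.3, -0.8]
finger_gap: 0.0426
grasp_force: 51.4
```

```bash
python3 o.py
```

```text
17.43 pos [0.574  0.0151 0.0795] F [-8.   12.66 -0.6 ] T [2.114 1.274 0.163] Tz [0.318, 0.236, 0.087, 0.011] j6 1.74 gap 0.0424 g 51.663259863853455
```

Emit:
move_arm:
  increments:
    - [6,0,0,0,0,0,0]
    - [8.5,0,0,0,0,0,0]
    - [8.5,0,0,-3,0,0,0]
    - [8.5,0,0,-2,0,0,0]
    - [8.5,2.1,5.25,0,0,0,0]
    - [8.5,2.1,5.25,0,0,0,0]
    - [8.5,2.1,5.25,0,0,0,0]
    - [8.5,0,0,0,0,0,-0.187]
    - [8.5,0,0,0,0,0,-0.187]
    - [8.5,0,0,0,0,0,-0.187]
    - [8.5,0,0,0,0,0,-0.187]
    - [8.5,0,0,0,0,0,-0.187]

```text
time: 18.92
position: [0.598, -0.1544, 0.1295]
ee_rot: [[0.77, 0.639, 0.001], [0.639, -0.77, -0.0], [0.0, 0.001, -1.0]]
wrist_force: [0.3, -0.5, 0.5]
finger_gap: 0.085
grasp_force: 0.0
```

Emit:
move_arm:
  increments:
    - [8.5,0,0,0,0,0,-0.187]
    - [8.5,0,0,0,0,0,-0.187]
    - [8.5,0,0,0,0,0,-0.187]
    - [8.5,0,0,0,0,0,0]
    - [8.5,0,0,0,0,0,0]

```text
time: 19.55
position: [0.5979, -0.1541, 0.1292]
ee_rot: [[0.322, 0.947, 0.0], [0.947, -0.322, -0.0], [-0.0, 0.0, -1.0]]
wrist_force: [0.0, -0.6, -0.5]
finger_gap: 0.0851
grasp_force: 0.0
```

Emit:
move_arm:
  increments:
    - [8.5,0,-0.18,2.9,0,0,0]
    - [6,0,0,2.0,0,0,0]
    - [4.6,0,0,0,0,0,0]
    - [4.0,0,0,0,0,0,0]
    - [4.0,0,0,0,0,0,0]
    - [4.0,0,0,0,0,0,0]
  newtons: 50

```text
time: 20.3
position: [0.5959, -0.1533, 0.0803]
ee_rot: [[0.318, 0.948, -0.0], [0.948, -0.318, -0.0], [-0.0, -0.0, -1.0]]
wrist_force: [-2.9, 0.3, -4.8]
finger_gap: 0.0426
grasp_force: 52.3
```

Emit:
move_arm:
  increments:
    - [4,0,0,0.042,0,0,0.187]
    - [4,0,0,0.042,0,0,0.187]
    - [4,0,0,0.03,0,0,0.13]
    - [4,0,0,0.018,0,0,0.08]
    - [4,0,0,0.011,0,0,0.05]
    - [4,0,0,0.011,0,0,0.05]

```text
time: 21.05
position: [0.5962, -0.1535, 0.0791]
ee_rot: [[0.846, 0.533, 0.001], [0.533, -0.846, -0.001], [0.0, 0.001, -1.0]]
wrist_force: [-3.5, -0.8, -0.0]
finger_gap: 0.0427
grasp_force: 52.9
```

```bash
python3 o.py
```

```text
21.2 pos [ 0.5962 -0.1535  0.079 ] F [-3.94 -1.14  1.48] T [-0.207  0.668  0.291] Tz [0.441, 0.345, 0.227, 0.15] j6 0.658 gap 0.0427 g 53.320451974868774
```

```bash
sed -i 's/"j6",/"jt6",[round(float(q["joint_torque"][5]),3) for q in L],"j6",/' o.py; cat > q.py <<'E'
from station import *
s=observe();print(round(s["time"],2),"z",s["position"][2].round(4),"F",s["wrist_force"].round(1),"Tz",s["ft_torque"][2].round(3),"jt6",s["joint_torque"][5].round(3),"v6",s["joint_vel"][5].round(3),"j6",s["joints"][5].round(3))
E
python3 q.py
```

```text
21.2 z 0.079 F [-4.5 -0.4  3.8] Tz 0.15 jt6 0.784 v6 -0.015 j6 0.658
```

Emit:
move_arm:
  increments:
    - [4,0,0,0.007,0,0,0.03]
    - [4,0,0,0.007,0,0,0.03]

```text
time: 21.45
position: [0.5963, -0.1535, 0.0789]
ee_rot: [[0.876, 0.482, 0.001], [0.482, -0.876, -0.001], [0.0, 0.001, -1.0]]
wrist_force: [-5.7, -2.9, 7.8]
finger_gap: 0.0423
grasp_force: 53.6
```

```bash
python3 o.py
```

```text
21.6 pos [ 0.5963 -0.1535  0.0789] F [-5.3  -1.66  6.84] T [-0.26   0.855  0.328] Tz [0.341, 0.393, 0.268, 0.311] jt6 [-0.413, -0.239, 0.973, 0.533] j6 0.718 gap 0.0426 g 53.65355908870697
```

```bash
cat > lvl.py <<'E'
from h import *
from station import *
yaw=.1212;O=np.array([.586,-.069]);X=np.array([np.cos(yaw),np.sin(yaw)]);Y=np.array([-X[1],X[0]])
for n in("top","side"):
    c0=dict(np.load(f"pics/{n}1.npz"));Z=[capture(n) for _ in range(3)]
    ys=[];h0=[];h=[]
    for y in np.arange(-.06,.061,.004):
        for x in np.arange(-.010,.0105,.002):
            p=O+x*X+y*Y;u,v=np.round(w2px(c0,[*p,.075])).astype(int)
            a=px2w(c0,u,v)[2];b=np.mean([px2w(c,u,v)[2] for c in Z])
            if abs(a-.077)<.006 and abs(b-.074)<.012: ys.append(y);h0.append(a);h.append(b)
    if len(ys)>20:
        d=1e3*(np.array(h)-h0);m=abs(d-np.median(d))<2;k,i=np.polyfit(np.array(ys)[m],d[m],1)
        print(n,len(ys),"drop mm mid",i.round(2),"L end",(i+.085*k).round(2),"R end",(i-.085*k).round(2),"tilt",(k/1e3).round(4),"se",(d[m].std()/m.sum()**.5).round(3))
    else: print(n,len(ys),"hidden")
E
python3 lvl.py
```

```text
top 198 drop mm mid -4.75 L end -4.21 R end -5.29 tilt 0.0064 se 0.108
side 0 hidden
```

Emit:
move_arm:
  increments:
    - [6,0,0,0,0,0,0]
    - [8.5,0,0,0,0,0,0]
    - [8.5,0,0,-3,0,0,0]
    - [8.5,0,0,-2,0,0,0]
    - [8.5,2.1,-5.25,0,0,0,0]
    - [8.5,2.1,-5.25,0,0,0,0]
    - [8.5,2.1,-5.25,0,0,0,0]
    - [8.5,0,0,0,0,0,0]
    - [8.5,0,0,0,0,0,0]

```text
time: 23.02
position: [0.5755, 0.0151, 0.1284]
ee_rot: [[0.875, 0.483, 0.001], [0.483, -0.875, -0.0], [0.0, 0.0, -1.0]]
wrist_force: [-0.1, -0.1, -0.4]
finger_gap: 0.085
grasp_force: 0.0
```

Emit:
move_arm:
  increments:
    - [8.5,0,0,2.9,0,0,0]
    - [6,0,0,2.0,0,0,0]
    - [4.6,0,0,0,0,0,0]
    - [4.0,0,0,0,0,0,0]
    - [4.0,0,0,0,0,0,0]
    - [4.0,0,0,0,0,0,0]
  newtons: 50

```text
time: 23.78
position: [0.575, 0.0147, 0.0796]
ee_rot: [[0.876, 0.483, -0.0], [0.483, -0.876, -0.0], [-0.0, 0.0, -1.0]]
wrist_force: [-4.9, -2.7, -1.8]
finger_gap: 0.0422
grasp_force: 52.2
```

Emit:
move_arm:
  increments:
    - [4,0,0,0.018,0,0,0.08]
    - [4,0,0,0.018,0,0,0.08]
    - [4,0,0,0.009,0,0,0.04]
    - [4,0,0,0.009,0,0,0.04]

```text
time: 24.28
position: [0.5749, 0.0148, 0.0792]
ee_rot: [[0.966, 0.26, -0.0], [0.26, -0.966, -0.0], [-0.0, 0.0, -1.0]]
wrist_force: [-7.5, -1.3, 3.0]
finger_gap: 0.0429
grasp_force: 52.7
```

```bash
python3 o.py
```

```text
24.43 pos [0.5749 0.0148 0.0792] F [-6.74 -1.35  2.29] T [-0.298  1.102  0.289] Tz [0.42, 0.347, 0.203, 0.185] jt6 [-0.613, -0.439, 1.112, 0.514] j6 1.23 gap 0.0426 g 52.81833350658417
```

Emit:
move_arm:
  increments:
    - [4,0,0,0.004,0,0,0.02]
    - [4,0,0,0.004,0,0,0.02]
    - [4,0,0,0.004,0,0,0.02]

```text
time: 24.8
position: [0.5749, 0.0148, 0.0791]
ee_rot: [[0.979, 0.202, -0.0], [0.202, -0.979, -0.0], [-0.0, 0.0, -1.0]]
wrist_force: [-6.7, -1.4, 1.9]
finger_gap: 0.0427
grasp_force: 52.8
```

```bash
python3 q.py
```

```text
24.8 z 0.0791 F [-6.7 -1.4  1.9] Tz 0.485 jt6 -0.095 v6 0.16 j6 1.29
```

Emit:
move_arm:
  increments:
    - [4,0,0,0.004,0,0,0.02]

```text
time: 24.92
position: [0.5749, 0.0149, 0.0791]
ee_rot: [[0.983, 0.183, -0.0], [0.183, -0.983, -0.0], [-0.0, 0.0, -1.0]]
wrist_force: [-6.5, -1.6, 2.8]
finger_gap: 0.0424
grasp_force: 52.8
```

```bash
python3 o.py
```

```text
25.07 pos [0.5749 0.0149 0.0791] F [-6.79 -0.97  2.66] T [-0.251  1.136  0.365] Tz [0.443, 0.398, 0.303, 0.315] jt6 [-0.09, 0.006, 0.769, 0.464] j6 1.309 gap 0.0429 g 52.86468207836151
```

Emit:
move_arm:
  increments:
    - [6,0,0,0,0,0,0]
    - [8.5,0,0,0,0,0,0]
    - [8.5,0,0,-3,0,0,0]
    - [8.5,0,0,-2,0,0,0]
    - [8.5,-0.35,5.65,0,0,0,0]
    - [8.5,-0.35,5.65,0,0,0,0]
    - [8.5,-0.35,5.65,0,0,0,0]
    - [8.5,0,0,0,0,0,0]
    - [8.5,0,0,0,0,0,0]

```text
time: 26.2
position: [0.5958, -0.1533, 0.1286]
ee_rot: [[0.983, 0.182, 0.0], [0.182, -0.983, 0.0], [0.0, -0.0, -1.0]]
wrist_force: [0.5, 0.4, 0.2]
finger_gap: 0.0848
grasp_force: 0.0
```

```bash
python3 o.py;python3 lvl.py
```

```text
26.35 pos [ 0.5958 -0.1523  0.1287] F [ 0.31  0.24 -0.18] T [ 0.009 -0.016  0.015] Tz [-0.017, 0.007, 0.061, 0.009] jt6 [-0.103, -0.024, 0.004, 0.012] j6 1.038 gap 0.0848 g 0.0
top 204 drop mm mid -5.72 L end -5.11 R end -6.32 tilt 0.0071 se 0.1
side 213 drop mm mid -4.84 L end -4.68 R end -5.0 tilt 0.0019 se 0.075
```

Emit:
move_arm:
  increments:
    - [8.5,0.03,0.1,3.0,0,0,0]
    - [6,0,0,2.0,0,0,0]
    - [4.6,0,0,0,0,0,0]
    - [4.0,0,0,0,0,0,0]
    - [4.0,0,0,0,0,0,0]
    - [4.0,0,0,0,0,0,0]
  newtons: 50

```text
time: 27.4
position: [0.596, -0.1539, 0.079]
ee_rot: [[0.983, 0.183, -0.0], [0.183, -0.983, 0.001], [-0.0, -0.001, -1.0]]
wrist_force: [-0.8, 6.2, -6.5]
finger_gap: 0.0425
grasp_force: 52.2
```

Emit:
move_arm:
  increments:
    - [4,0,0,0.004,0,0,0.02]
    - [4,0,0,0.004,0,0,0.02]
    - [4,0,0,0.004,0,0,0.02]

```text
time: 27.78
position: [0.596, -0.1539, 0.0789]
ee_rot: [[0.992, 0.123, -0.0], [0.123, -0.992, 0.0], [-0.0, -0.001, -1.0]]
wrist_force: [-3.3, 5.6, -5.0]
finger_gap: 0.0426
grasp_force: 52.3
```

```bash
python3 q.py
```

```text
27.77 z 0.0789 F [-3.3  5.6 -5. ] Tz 0.499 jt6 -0.044 v6 0.157 j6 1.097
```

Emit:
move_arm:
  increments:
    - [4,0,0,0.004,0,0,0.02]

```text
time: 27.9
position: [0.596, -0.1539, 0.0789]
ee_rot: [[0.995, 0.104, -0.0], [0.104, -0.995, 0.0], [-0.0, -0.0, -1.0]]
wrist_force: [-1.6, 5.2, -3.7]
finger_gap: 0.0422
grasp_force: 52.3
```

```bash
python3 o.py
```

```text
28.05 pos [ 0.596  -0.1539  0.0788] F [-2.02  5.74 -4.21] T [0.848 0.367 0.45 ] Tz [0.511, 0.472, 0.394, 0.424] jt6 [-0.038, 0.064, 0.869, 0.574] j6 1.117 gap 0.0428 g 52.33863294124603
```

Emit:
move_arm:
  increments:
    - [4,0,0,-0.004,0,0,-0.02]
    - [4,0,0,-0.004,0,0,-0.02]
    - [4,0,0,-0.004,0,0,-0.02]

```text
time: 28.42
position: [0.596, -0.1539, 0.0789]
ee_rot: [[0.987, 0.164, -0.0], [0.164, -0.987, 0.001], [-0.0, -0.001, -1.0]]
wrist_force: [-0.8, 6.1, -6.2]
finger_gap: 0.0427
grasp_force: 52.3
```

```bash
python3 o.py
```

```text
28.57 pos [ 0.596  -0.1539  0.0789] F [-1.52  5.93 -5.1 ] T [ 0.889  0.315 -0.027] Tz [-0.0, -0.097, -0.048, 0.038] jt6 [0.464, 0.361, -0.444, -0.148] j6 1.057 gap 0.0426 g 52.325778007507324
```

Emit:
move_arm:
  increments:
    - [4,0,0,-0.002,0,0,-0.02]
    - [4,0,0,-0.002,0,0,-0.02]

```text
time: 28.82
position: [0.596, -0.1539, 0.079]
ee_rot: [[0.979, 0.203, -0.0], [0.203, -0.979, 0.001], [-0.0, -0.001, -1.0]]
wrist_force: [-1.4, 6.1, -4.5]
finger_gap: 0.0424
grasp_force: 52.3
```

```bash
python3 q.py
```

```text
28.82 z 0.079 F [-1.4  6.1 -4.5] Tz -0.097 jt6 0.463 v6 -0.159 j6 1.016
```

Emit:
move_arm:
  increments:
    - [4,0,0,-0.002,0,0,-0.02]
    - [4,0,0,-0.002,0,0,-0.02]

```text
time: 29.08
position: [0.596, -0.1539, 0.079]
ee_rot: [[0.97, 0.242, -0.0], [0.242, -0.97, 0.001], [-0.0, -0.001, -1.0]]
wrist_force: [-1.6, 6.0, -4.6]
finger_gap: 0.0422
grasp_force: 52.3
```

```bash
python3 o.py
```

```text
29.23 pos [ 0.596  -0.1539  0.079 ] F [-2.09  5.75 -4.93] T [ 0.921  0.345 -0.016] Tz [-0.035, -0.006, -0.033, 0.009] jt6 [0.438, 0.336, -0.469, -0.174] j6 0.977 gap 0.0425 g 52.33764946460724
```

Emit:
move_arm:
  increments:
    - [4,0,0,0.002,0,0,0.02]
    - [4,0,0,0.002,0,0,0.015]

```text
time: 29.48
position: [0.596, -0.1539, 0.079]
ee_rot: [[0.978, 0.207, -0.0], [0.207, -0.978, 0.0], [-0.0, -0.001, -1.0]]
wrist_force: [-1.9, 5.1, -5.1]
finger_gap: 0.0425
grasp_force: 52.4
```

```bash
python3 q.py
```

```text
29.48 z 0.079 F [-1.9  5.1 -5.1] Tz 0.468 jt6 0.128 v6 0.117 j6 1.012
```

Emit:
move_arm:
  increments:
    - [4,0,0,0.002,0,0,0.015]

```text
time: 29.6
position: [0.596, -0.1539, 0.079]
ee_rot: [[0.981, 0.193, -0.001], [0.193, -0.981, 0.0], [-0.0, -0.001, -1.0]]
wrist_force: [-2.5, 5.9, -4.8]
finger_gap: 0.0426
grasp_force: 52.4
```

```bash
python3 q.py
```

```text
29.6 z 0.079 F [-2.5  5.9 -4.8] Tz 0.472 jt6 0.069 v6 0.118 j6 1.027
```

Emit:
move_arm:
  increments:
    - [4,0,0,0.002,0,0,0.015]

```text
time: 29.72
position: [0.596, -0.1539, 0.0789]
ee_rot: [[0.984, 0.178, -0.001], [0.178, -0.984, 0.0], [-0.0, -0.001, -1.0]]
wrist_force: [-1.9, 5.6, -5.1]
finger_gap: 0.0429
grasp_force: 52.4
```

```bash
python3 o.py
```

```text
29.88 pos [ 0.596  -0.1539  0.0789] F [-2.29  5.75 -5.1 ] T [0.908 0.349 0.442] Tz [0.451, 0.449, 0.419, 0.45] jt6 [0.071, 0.148, 0.752, 0.53] j6 1.042 gap 0.0425 g 52.35726535320282
```

Emit:
move_arm:
  increments:
    - [6,0,0,0,0,0,0]
    - [8.5,0,0,0,0,0,0]
    - [8.5,0,0,-3,0,0,0]
    - [8.5,0,0,-2,0,0,0]
    - [8.5,0.32,-5.65,0,0,0,0]
    - [8.5,0.32,-5.65,0,0,0,0]
    - [8.5,0.32,-5.65,0,0,0,0]
    - [8.5,0,0,0,0,0,0]
    - [8.5,0,0,0,0,0,0]

```text
time: 31.0
position: [0.5761, 0.0139, 0.1289]
ee_rot: [[0.984, 0.178, 0.001], [0.178, -0.984, -0.0], [0.001, 0.001, -1.0]]
wrist_force: [0.1, -0.5, -0.4]
finger_gap: 0.0849
grasp_force: 0.0
```

Emit:
move_arm:
  increments:
    - [8.5,-0.06,-0.1,2.97,0,0,0]
    - [6,0,0,2.0,0,0,0]
    - [4.6,0,0,0,0,0,0]
    - [4.0,0,0,0,0,0,0]
    - [4.0,0,0,0,0,0,0]
    - [4.0,0,0,0,0,0,0]
  newtons: 50

```text
time: 31.75
position: [0.5748, 0.0148, 0.0794]
ee_rot: [[0.984, 0.177, -0.0], [0.177, -0.984, 0.0], [-0.0, -0.0, -1.0]]
wrist_force: [-3.8, 2.8, -1.0]
finger_gap: 0.0429
grasp_force: 52.0
```

```bash
python3 o.py
```

```text
31.9 pos [0.5748 0.0148 0.0793] F [-4.48  1.98  1.13] T [ 0.287  0.695 -0.006] Tz [-0.005, 0.023, 0.016, -0.057] jt6 [0.009, 0.006, 0.003, -0.002] j6 1.314 gap 0.0426 g 52.36023008823395
```

Emit:
move_arm:
  increments:
    - [4,0,0,-0.002,0,0,-0.02]
    - [4,0,0,-0.002,0,0,-0.02]

```text
time: 32.15
position: [0.5748, 0.0148, 0.0794]
ee_rot: [[0.976, 0.218, 0.0], [0.218, -0.976, -0.0], [0.0, 0.0, -1.0]]
wrist_force: [-5.9, 1.6, 4.1]
finger_gap: 0.0424
grasp_force: 52.7
```

```bash
python3 q.py
```

```text
32.15 z 0.0794 F [-5.9  1.6  4.1] Tz -0.062 jt6 0.427 v6 -0.159 j6 1.274
```

Emit:
move_arm:
  increments:
    - [4,0,0,-0.002,0,0,-0.02]
    - [4,0,0,-0.002,0,0,-0.02]

```text
time: 32.4
position: [0.5748, 0.0148, 0.0794]
ee_rot: [[0.967, 0.256, 0.0], [0.256, -0.967, -0.0], [0.0, 0.0, -1.0]]
wrist_force: [-6.0, 0.1, 3.3]
finger_gap: 0.0424
grasp_force: 52.7
```

```bash
python3 q.py
```

```text
32.4 z 0.0794 F [-6.   0.1  3.3] Tz -0.136 jt6 0.404 v6 -0.159 j6 1.234
```

Emit:
move_arm:
  increments:
    - [4,0,0,0.002,0,0,0.02]
    - [4,0,0,0.002,0,0,0.015]

```text
time: 32.65
position: [0.5748, 0.0148, 0.0794]
ee_rot: [[0.975, 0.222, 0.0], [0.222, -0.975, -0.0], [0.0, 0.0, -1.0]]
wrist_force: [-5.5, 1.4, 3.3]
finger_gap: 0.0422
grasp_force: 52.7
```

```bash
python3 o.py
```

```text
32.8 pos [0.5748 0.0148 0.0794] F [-5.2   0.88  3.84] T [0.119 0.844 0.358] Tz [0.389, 0.363, 0.343, 0.337] jt6 [0.081, 0.118, 0.674, 0.434] j6 1.269 gap 0.0427 g 52.72422552108765
```

Emit:
move_arm:
  increments:
    - [4,0,0,0.004,0,0,0.015]
    - [4,0,0,0.004,0,0,0.015]

```text
time: 33.05
position: [0.5748, 0.0148, 0.0793]
ee_rot: [[0.981, 0.193, 0.0], [0.193, -0.981, -0.0], [0.0, 0.0, -1.0]]
wrist_force: [-6.2, 1.8, 4.9]
finger_gap: 0.0426
grasp_force: 52.7
```

```bash
python3 q.py
```

```text
33.05 z 0.0793 F [-6.2  1.8  4.9] Tz 0.405 jt6 0.025 v6 0.118 j6 1.299
```

Emit:
move_arm:
  increments:
    - [4,0,0,0.004,0,0,0.015]

```text
time: 33.17
position: [0.5748, 0.0148, 0.0793]
ee_rot: [[0.984, 0.178, 0.0], [0.178, -0.984, -0.0], [0.0, 0.0, -1.0]]
wrist_force: [-5.1, 1.8, 3.7]
finger_gap: 0.0423
grasp_force: 52.7
```

```bash
python3 o.py
```

```text
33.33 pos [0.5748 0.0148 0.0793] F [-5.    1.62  4.39] T [0.141 0.899 0.366] Tz [0.378, 0.466, 0.315, 0.305] jt6 [0.037, 0.11, 0.682, 0.446] j6 1.314 gap 0.0428 g 52.72497475147247
```

Emit:
move_arm:
  increments:
    - [4,0,0,0.003,0,0,0.015]
    - [4,0,0,0.003,0,0,0.015]

```text
time: 33.58
position: [0.5748, 0.0148, 0.0793]
ee_rot: [[0.989, 0.148, 0.0], [0.148, -0.989, -0.0], [0.0, 0.0, -1.0]]
wrist_force: [-5.2, 1.2, 5.2]
finger_gap: 0.0426
grasp_force: 52.7
```

```bash
python3 q.py
```

```text
33.58 z 0.0793 F [-5.2  1.2  5.2] Tz 0.433 jt6 0.036 v6 0.118 j6 1.344
```

Emit:
move_arm:
  increments:
    - [4,0,0,0.003,0,0,0.012]

```text
time: 33.7
position: [0.5748, 0.0148, 0.0792]
ee_rot: [[0.991, 0.136, 0.0], [0.136, -0.991, -0.0], [0.0, 0.0, -1.0]]
wrist_force: [-6.8, 1.3, 4.8]
finger_gap: 0.0428
grasp_force: 52.7
```

```bash
python3 o.py
```

```text
33.85 pos [0.5748 0.0148 0.0793] F [-6.2   2.05  4.66] T [0.196 0.955 0.404] Tz [0.445, 0.438, 0.346, 0.386] jt6 [0.172, 0.198, 0.645, 0.453] j6 1.356 gap 0.0424 g 52.73755609989166
```

Emit:
move_arm:
  increments:
    - [4.6,0,0,0,0,0,0]
    - [6.5,0,0,0,0,0,0]
    - [8.5,0,0,0,0,0,0]
    - [8.5,0,0,-3,0,0,0]
    - [8.5,0,0,-4,0,0,0]
    - [8.5,0,0,-5,0,0,0]
    - [8.5,-5,-2,-3,0,0,0]
    - [8.5,-5,-2,0,0,0,0]
    - [8.5,-5,-2,0,0,0,0]
    - [8.5,0,0,0,0,0,0]
    - [8.5,0,0,0,0,0,0]

```text
time: 35.22
position: [0.4188, 0.0539, 0.2291]
ee_rot: [[0.991, 0.137, 0.001], [0.137, -0.991, -0.0], [0.001, 0.0, -1.0]]
wrist_force: [0.1, -0.1, 0.3]
finger_gap: 0.0855
grasp_force: 0.0
```

```bash
python3 o.py; python3 lvl.py; python3 - <<'E'
from h import *
from station import *
c=capture("top");crop(c["frame"],280,180,420,285,5,"pics/topf.png",2)
c=capture("side");crop(c["frame"],200,200,440,380,3.3,"pics/sidef.png",1.2)
E
```

```text
35.38 pos [0.4191 0.0538 0.2286] F [ 0.5   0.13 -0.01] T [-0.001  0.011  0.023] Tz [0.04, 0.038, 0.001, 0.015] jt6 [0.03, 0.008, -0.0, -0.003] j6 1.42 gap 0.0851 g 0.0
top 330 drop mm mid -4.63 L end -4.34 R end -4.93 tilt 0.0035 se 0.077
side 281 drop mm mid -4.8 L end -4.9 R end -4.69 tilt -0.0012 se 0.069
```

View pics/sidef.png

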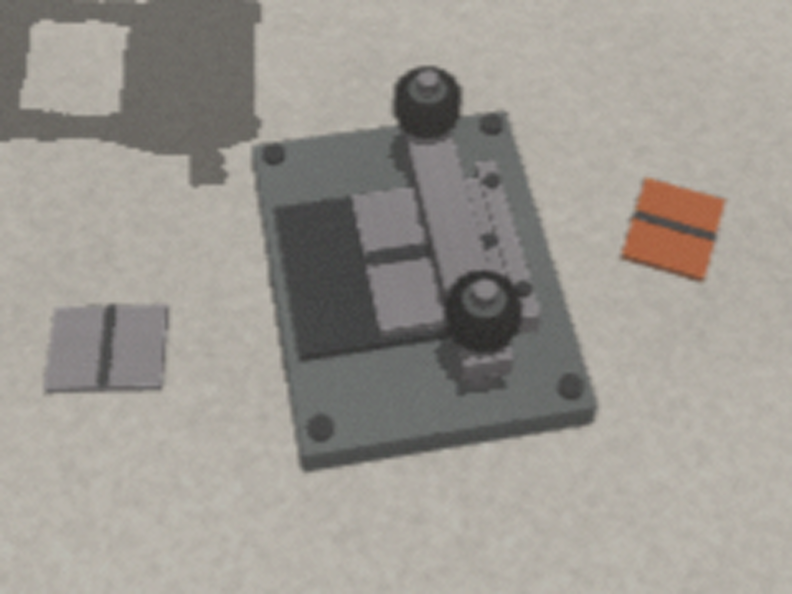

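The side view shows the plate fully back against the rail, its near edge from about (352,195) to (380,332) crop, parallel to the packing plate. The bar is level, with a measured tilt of 0.0035 rad or less. The decoys look undisturbed, and the arm is clear of everything.

```bash
python3 -c "
from station import *
print(hand_in())"
```

```text
the job is handed in; nothing more can be done
None
```

The plate is flat against the stop rail and clamped, with the bar level (tilt about 0.0035 rad at most) and the nuts at about 0.44 N m (left) and 0.46 N m (right); while nipping up, the right nut briefly read about 0.50 N m and I backed it off, I did not re-check it after the final left adjustment, and the job was handed in at about 36 s.

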